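# Pulse the spice grinder by its bayonet lid

## Robot

A 6-joint arm with a two-finger parallel gripper is mounted at the origin on a cart in front of the work surface, level with it; the furniture and walls round the work are solid. World frame = base frame: x ahead of the robot, y to its left, z up, the work surface at z = 0. Lengths are in m, angles in rad, forces in N, time in s.
With the tool pointing down it reaches from about 0.3 to 0.875 m from the base axis. Payload 4.2 kg.
Tool frame: the origin (TCP) lies midway between the tips of the shut fingers; the grasp point (between the pads) lies 19 mm behind it (pinch_z is the distance from the TCP to the grasp point, in m); z points along the fingers, y is the line along which they close (so a half turn about z gives the same grasp; the last joint's range is limited). The gripper opens to 85 mm and grips with 20 to 120 N. Pads are 22 mm wide; open, the fingers measure 114 mm over their backs; the gripper's body (76 mm by 85 mm) begins 54 mm behind the grasp point. The pads swing forward as they close: fully open they stand 13 mm farther back than shut.
Start: joints at [-1.229, 0.32, 1.565, -0, 1.257, -0.02], TCP at [0.204, -0.538, 0.207] pointing down, gripper open.
Joint ranges: [-3.11, 3.11], [-0.84, 2.01], [0.21, 2.61], [-1.34, 4.49], [0.05, 2.63], [-2.56, 2.56]. Speed limits (rad/s): [2.57, 2.57, 3.14, 3.14, 3.14, 3.14].

## Interface

Orientations are given as a rotation vector (axis times angle).
In Python, from rig import * gives the robot as it stands. The module is installed in compiled form; this text tells all that it offers.
- The arm moves only by the shell command python3 -m handwheel 'ROWS'. ROWS is JSON, one flat list of numbers, 7 for each row, row after row: the opening, from 0 (shut) to 1 (fully open), then the shift along the tool's x, y, z in m, then the turn, a rotation vector about the tool's x, y, z in degrees. In form: [hand, tx, ty, tz, rx, ry, rz, hand, tx, ty, tz, rx, ry, rz, ...]. A call has 1 to 20 rows; each row shifts and turns the commanded pose from where the row before left it, along the tool's axes as they then stand; what a row does not reach is not made up. A row lasts 1/10 s, in which the tool goes at most 50 mm and 8.59 degrees, less where a joint would pass 70% of its speed; a pose out of reach is approached as far as the arm can. A call is refused whole if a number of a shift passes 0.05 or a number of a turn 8.59, either way. A call with a gripper value outside its range is refused whole. The fingers move at their own pace and stop on an object; the grip force is fixed at half the most. Time passes only in rows, so rows that do not move let the fingers close. It gives the time, the measured TCP pose, the force, the opening and the grip force at its end, in the units of the state.
- state(): the state, without advancing time (a new reading comes with each control period).
- capture(name): name is "side" or "top" or "wrist"; returns the picture (420x560x3 uint8, red, green, blue); there is no depth.
- get_calibration(name): a dict with "K" (3x3 intrinsics, pixels), "pose" (4x4, takes a point from camera to world coordinates). Camera axes: x right, y down, z forward; pixel columns grow to the right and rows downward; lengths in m; the calibration is good to about 2 mm. A picture is of the moment at which its call begins: read the wrist's pose just before it. get_calibration takes no time and is no camera call; for the wrist camera it gives the pose at the moment of the call.
- hand_in(): hands the job in; it is judged then, once.
The state is a dict: "time_s": time; "joint_positions": joint angles; "dq": joint speeds; "joint_efforts": joint torques, N m; "tcp_pos": TCP position; "tcp_rot": TCP orientation; "wrist_force": force on the tool from outside, world axes, zero at the start; "torque": the same for the moment, N m; "grip_width": opening from 0.0 (shut) to 1.0 (fully open); "finger_force": force on a finger pad.
Only numpy, scipy, OpenCV 4.12 (cv2) and the standard library are available. Lean on these libraries where they do the work, as an engineer would, in place of code of your own. Each camera call takes 0.05 s, during which the arm holds its last target. There are 200 camera calls.

## Task

Lift the white dust cover off the two pins of the spice grinder and lay it flat in the wooden tray. Then set the black lid into the grinder's collar with its two lugs going down through the two gaps (white marks), seat it fully, and twist it clockwise to the orange half-way mark, never as far as the red lock mark. It is a spring-loaded pulse position, so finish while still gripping the lid and holding it at the orange mark; leave everything else on the worktop where it is.

Things in the scene. Friction and masses are not known exactly. Their poses are not given: they have to be found in the camera images.
- grinder: Spice grinder, fixed: dark block 122 (x) x 164 (y) x 60 mm high with a round grey collar, 104 mm across, on top, 60 to 90 mm high. Origin: centre of its underside; z up. Two upright steel pins 7 mm thick, tops 99 mm above the worktop, at y = +66 and -66 mm, carry the dust cover.
- grinder_mouth (a point): Centre of the collar's mouth, in the plane of its top, 90 mm above the worktop; axes as the grinder's. Bore 73 mm wide. The top ledge (80 to 90 mm high) has two gaps for the lid's lugs, centred on the grinder's +x and -x, 36 degrees wide, reaching out to 43 mm radius; from each gap a track of 43 mm radius runs clockwise (from above) under the ledge.
- white_mark (a point): White mark on the collar's top edge over the gap on the grinder's +x side (49 mm out, 90 mm high); a second white mark stands opposite. The lid goes in with its white pointers at the white marks.
- orange_mark (a point): Orange half-way mark on the collar's top edge, 35 degrees clockwise (from above) of the white one; a second one opposite. The lid's pointers are held here at the end.
- red_mark (a point): Red lock mark on the collar's top edge, 70 degrees clockwise of the white one; a second one opposite. The lid locks here: do not reach it.
- drive_ring (a joint): Orange sprung ring inside the collar, pushed clockwise by the lid's lugs (rad, 0 at rest). The lid has 7 degrees of play either way at the white marks, so the ring reads about 0.13 less than the lid's clockwise angle: about 0.48 at the orange marks, 1.09 at full lock. Its spring pushes back with 0.04 to 0.17 N m and turns the lid back if it is let go.
- lid: Black bayonet lid, loose, 150 g, standing on its plug on the worktop. Origin: centre of the plug's underside; z up. Plug 68 mm across, 22 mm high, with two orange lugs at its foot along +x and -x (out to 40 mm radius, 13 mm wide, 9 mm high). Flange 90 mm across, 22 to 30 mm high, with white pointers over the lugs. Either way round fits. Seated, its origin is 68 mm above the worktop.
- lid_grip (a point): Centre of the lid's grip bar (60 mm long in x, 18 mm thick in y, 29 to 60 mm above the lid's origin), 45 mm above the lid's origin; axes as the lid's: pinch it along y.
- lid_rim (a point): Centre of the underside of the lid's flange, 22 mm above the lid's origin; meets grinder_mouth when the lid is fully seated.
- cover: White dust cover plate 104 (x) x 160 (y) x 6 mm with two 11 mm holes at y = +66 and -66 mm, loose, 160 g; at the start it lies on the collar's top (underside 90 mm above the worktop) with the grinder's pins through its holes. Origin: centre of its underside; z up. Grey grip bar on top, 56 mm long (x), 18 mm thick (y), top 35 mm above the origin.
- cover_grip (a point): Centre of the cover's grip bar, 21 mm above the cover's underside; bar along x, pinch it along y.
- tray: Empty wooden tray, fixed, 270 (x) x 374 (y) mm outside, 244 x 348 mm inside, rim 32 mm high, flat floor 9 mm above the worktop. Origin: centre of its underside. Its long side (y) lies roughly along the world's x.
- small_mug: Small black and white mug, 60 x 84 x 53 mm, loose bystander; origin at its underside.
- lemon: Lemon, 72 mm, loose bystander; origin at its underside.
- garlic: Garlic bulb, 53 mm, loose bystander; origin at its underside.
- onion: Onion, 83 mm, loose bystander; origin at its underside.
- spice_jar: Spice jar with black cap, 41 mm wide, 105 mm high, loose bystander; origin at its underside.
Mind the look-alikes: they are no part of the job. Leave any green or purple look-alike of the lid alone.

How it is judged:
On the way, in this order (a step that is already met when the one before it is completed fails the run):
1. the dust cover lies flat on the tray's floor, let go (x of cover in the frame of tray between -0.1 and 0.1 m and y of cover in the frame of tray between -0.14 and 0.14 m and z of cover in the frame of tray below 0.018 m and angle between cover's own z axis and vertical below 0.08 rad and linear speed of cover below 0.02 m/s and contact force between the fingers and cover below 0.1 N), for 0.2 s.
2. the lid is fully seated in the collar, lugs in the gaps, not yet twisted (horizontal distance between lid_rim and grinder_mouth below 0.004 m and z of lid_rim in the frame of grinder_mouth between -0.004 and 0.004 m and angle between lid's own z axis and vertical below 0.08 rad and angle between the x axis of lid and the x axis of grinder, either way round below 0.2 rad and value of joint drive_ring below 0.1 rad), for 0.1 s.
At the end, for the whole second after the job is handed in: Lid seated in the collar (flange within 4 mm of its top and axis, upright within 0.08 rad), twisted clockwise 35 degrees (within 8.5) from the white marks, still, gripped with over 1 N, drive ring turned; dust cover flat (0.08 rad) on the tray's floor, untouched (all of step 1 and horizontal distance between lid_rim and grinder_mouth below 0.004 m and z of lid_rim in the frame of grinder_mouth between -0.004 and 0.004 m and angle between lid's own z axis and vertical below 0.08 rad and angle between the x axis of lid and the x axis of grinder, either way round between 0.46 and 0.76 rad and value of joint drive_ring between 0.28 and 0.72 rad and velocity of joint drive_ring between -0.1 and 0.1 rad/s and contact force between the fingers and lid above 1 N); the arm keeps its last pose, push and grip.
It fails at once if the lid is twisted on into the lock (more than about 62 degrees) (value of joint drive_ring above 0.95 rad).
It fails at once if a bystander is moved by more than 25 mm (distance of any of small_mug, lemon, garlic, onion, spice_jar from where it was at the start of the episode above 0.025 m).
It also fails if it takes over 59 s, if anything falls off the work surface, if the arm or the gripper's body presses on something with over 40 N, if the wrist force passes 120 N, or if a joint passes its speed limit or range.

## Working session

There is one attempt and no reset: what is moved stays moved. The work goes in short steps, Python scripts to look and compute and a shell command to move; the robot and the scene stay as the last step left them, time stands still between calls to the robot, and variables do not carry over. Pictures are saved under pics/ and viewed, at most 10 in all, crops included, and the job is handed in when it is done.

```bash
mkdir -p pics; python3 - <<'E'
from rig import *
import cv2,numpy as np
for n in("top","side"):
    p=capture(n);cv2.imwrite(f"pics/{n}0.png",p[:,:,::-1])
    c=get_calibration(n);print(n,np.round(c["K"],1).tolist(),np.round(c["pose"],4).tolist())
s=state();print(s)
E
```

```text
top [[475.5, 0.0, 280.5], [0.0, 475.5, 197.9], [0.0, 0.0, 1.0]] [[-0.0196, -0.9811, 0.1925, 0.3457], [-0.9998, 0.0194, -0.0026, -0.0719], [-0.0012, -0.1925, -0.9813, 1.4304], [0.0, 0.0, 0.0, 1.0]]
side [[445.2, 0.0, 280.9], [0.0, 445.2, 209.9], [0.0, 0.0, 1.0]] [[-0.9247, -0.2372, 0.2977, 0.2353], [-0.3801, 0.6183, -0.6879, 0.754], [-0.0209, -0.7493, -0.6619, 0.9149], [0.0, 0.0, 0.0, 1.0]]
{'time_s': 0.1, 'joint_positions': array([-1.22898846e+00,  3.20214961e-01,  1.56554433e+00,  1.75996748e-05,
        1.25741710e+00, -2.00214182e-02]), 'dq': array([-3.49938430e-05, -2.01271817e-03, -2.45727320e-03, -6.89652184e-04,
        1.15937167e-03,  6.00496568e-04]), 'joint_efforts': array([ 6.45441742e-04, -4.16406369e+01, -2.34704930e+01, -4.01712055e-05,
        4.87568628e-03,  3.22104881e-06]), 'tcp_pos': array([ 0.20338039, -0.53733301,  0.20667878]), 'tcp_rot': array([-3.08878151e+00, -5.64974603e-01,  3.72394304e-04]), 'wrist_force': array([-0.56045678,  0.31294052, -0.29119607]), 'torque': array([0.01987278, 0.02210148, 0.0079928 ]), 'finger_force': 0.0, 'grip_width': 1.0016670395990273}
```

View pics/top0.png

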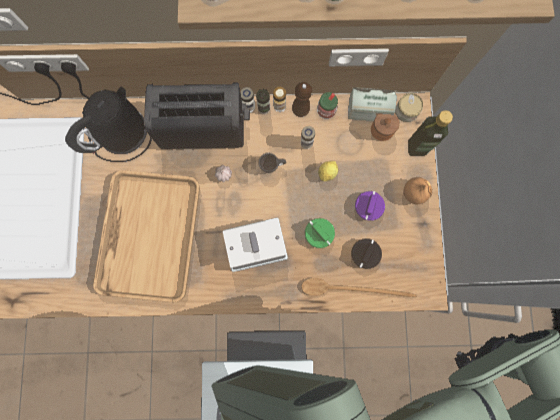

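View pics/side0.png

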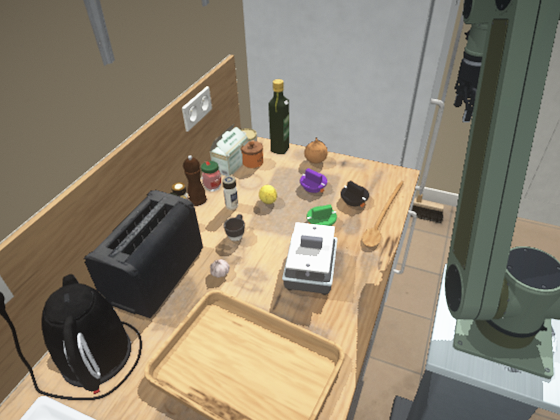

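The black lid candidates in the top view are green (319,233), purple (369,206) and black (366,253). Black fits the description; the other two are look-alikes. The cover is at (254,244) and the tray at (148,237). I'll confirm this in an enlarged crop.

```bash
python3 - <<'E'
import cv2,numpy as np
p=cv2.imread("pics/top0.png")
a=p[210:280,215:295];b=p[220:290,326:406]
cv2.imwrite("pics/crop1.png",np.hstack([cv2.resize(x,(400,350),interpolation=cv2.INTER_CUBIC) for x in(a,b)]))
E
```

```text
(no output)
```

View pics/crop1.png

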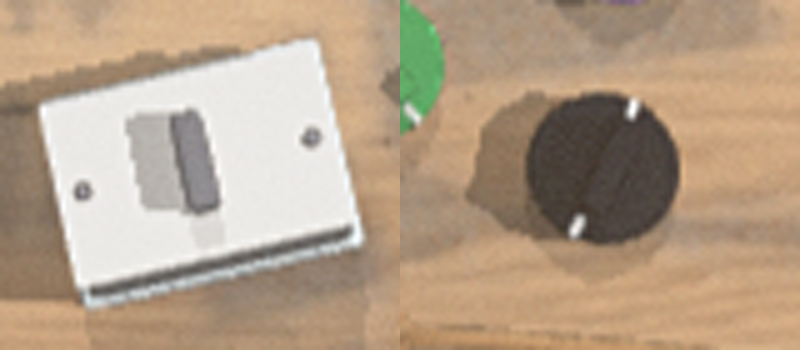

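The crop shows the cover's pins at crop (83,190) and (311,137). It also shows the black lid with white pointers at crop (633,108) and (577,227), so the black one is confirmed.

```bash
cat > h.py <<'E'
from rig import *
import numpy as np
from scipy.spatial.transform import Rotation as R
def px(cal,u,v,z):
    K,P=np.array(cal["K"]),np.array(cal["pose"])
    d=P[:3,:3]@np.linalg.solve(K,[u,v,1]);o=P[:3,3]
    return o+d*(z-o[2])/d[2]
def proj(cal,p):
    K,P=np.array(cal["K"]),np.array(cal["pose"])
    q=K@(P[:3,:3].T@(np.array(p)-P[:3,3]));return q[:2]/q[2]
def todo(p,yaw):
    "tool-frame shift to p, and turn about tool z so that tool y axis lies at world yaw (mod 180)"
    s=state();r=R.from_rotvec(s["tcp_rot"]);M=r.as_matrix()
    d=M.T@(np.array(p)-s["tcp_pos"])
    a=np.arctan2(M[1,1],M[0,1]); e=(yaw-a+np.pi/2)%np.pi-np.pi/2
    tilt=np.degrees((M.T@[0,0,-1])[:2])
    print("tcp",s["tcp_pos"].round(4),"t",round(s["time_s"],2),"q6",s["joint_positions"][5].round(3),"shift mm",(d*1000).round(1),"rz deg",np.degrees(-e).round(2),"tilt",tilt.round(2),"F",s["wrist_force"].round(1),"grip",round(s["grip_width"],3),round(s["finger_force"],1))
E
python3 - <<'E'
from h import *
c=get_calibration("top")
a=px(c,231.2,247.6,.099);b=px(c,276.8,237.0,.099)
print("pins",a,b,np.linalg.norm(a-b),(a+b)/2,"yaw y axis",np.degrees(np.arctan2(*(a-b)[1::-1])))
cs=[px(c,215+(u+.5)/5-.5,210+(v+.5)/5-.5,.096) for u,v in((40,104),(318,39),(362,228),(78,288))]
print("cover",np.mean(cs,0),[np.linalg.norm(cs[i]-cs[i-1]).round(4) for i in range(4)])
l=[px(c,372.2,241.2,.03),px(c,361,265,.03)]
print("lid",np.mean(l,0),np.linalg.norm(l[0]-l[1]),"x yaw",np.degrees(np.arctan2(*(l[0]-l[1])[1::-1])),px(c,366.2,253.2,.03))
t=[px(c,u,v,.032) for u,v in((114,172),(200,178),(186,301),(94,292))]
print("tray",np.mean(t,0),[np.linalg.norm(t[i]-t[i-1]).round(4) for i in range(4)],"yaw",np.degrees(np.arctan2(*(t[0]-t[3])[1::-1])),np.degrees(np.arctan2(*(t[1]-t[2])[1::-1])))
for n,u,v,z in(("garlic",223,174,.02),("mug",270,163,.03),("green",319,233,.03)):print(n,px(c,u,v,z))
P=get_calibration("wrist")["pose"];M=R.from_rotvec(state()["tcp_rot"]).as_matrix()
print("cam in tool",M.T@(np.array(P)[:3,3]-state()["tcp_pos"]))
m=(a+b)/2;todo([m[0],m[1],.25],np.arctan2(*(a-b)[1::-1]))
E
```

```text
pins [0.4678301  0.06514659 0.099     ] [ 0.49503671 -0.06287705  0.099     ] 0.13088259040075306 [0.4814334  0.00113477 0.099     ] yaw y axis 101.99757578438495
cover [ 4.81418207e-01 -7.53573857e-05  9.60000000e-02] [np.float64(0.1056), np.float64(0.1612), np.float64(0.1096), np.float64(0.1615)]
lid [ 0.45038722 -0.32503497  0.03      ] 0.07799730384756332 x yaw -28.01058463879578 [ 0.44995355 -0.32375849  0.03      ]
tray [0.51817028 0.31589232 0.032     ] [np.float64(0.3583), np.float64(0.262), np.float64(0.3645), np.float64(0.2678)] yaw -6.5180607087033895 -5.594223309204091
garlic [0.69999773 0.09839585 0.02      ]
mug [ 0.72912282 -0.04579295  0.03      ]
green [ 0.51217865 -0.18742748  0.03      ]
cam in tool [ 7.68986046e-02  7.99715935e-05 -1.65939075e-01]
tcp [ 0.2034 -0.5373  0.2067] t 0.1 q6 -0.02 shift mm [ 450.7 -405.2  -42.7] rz deg 8.73 tilt [-0.    0.09] F [-0.6  0.3 -0.3] grip 1.002 0.0
```

The numbers check out: pin span 131 mm (132 expected), cover 105x161 mm, and lid pointer centre consistent with the disc centre. Moving above the cover.

```bash
python3 -m handwheel '[1,0.032,-0.029,-0.003,0,0,0, 1,0.032,-0.029,-0.003,0,0,0, 1,0.032,-0.029,-0.003,0,0,0, 1,0.032,-0.029,-0.003,0,0,0, 1,0.032,-0.029,-0.003,0,0,0, 1,0.032,-0.029,-0.003,0,0,0, 1,0.032,-0.029,-0.003,0,0,0, 1,0.032,-0.029,-0.003,0,0,0, 1,0.032,-0.029,-0.003,0,0,0, 1,0.032,-0.029,-0.003,0,0,0, 1,0.032,-0.029,-0.003,0,0,0, 1,0.032,-0.029,-0.003,0,0,0, 1,0.032,-0.029,-0.003,0,0,0, 1,0.032,-0.029,-0.003,0,0,0, 1,0,0,0,0,0,4.35, 1,0,0,0,0,0,4.35, 1,0,0,0,0,0,0, 1,0,0,0,0,0,0]'
python3 - <<'E'
from h import *
import cv2
todo([.4814,.0008,.25],np.radians(102))
c=get_calibration("wrist");p=capture("wrist");cv2.imwrite("pics/w1.png",p[:,:,::-1])
d=np.array([np.cos(np.radians(102)),np.sin(np.radians(102))])*.066
for s in(1,-1):print(proj(c,[.4814+s*d[0],.0008+s*d[1],.099]))
E
```

```text
time_s: 1.9
tcp_pos: [0.4786, 0.0005, 0.2491]
tcp_rot: [3.124, 0.332, -0.001]
wrist_force: [-0.4, 0.3, -0.7]
grip_width: 0.999
finger_force: 0.0
tcp [0.4786 0.0005 0.2491] t 1.9 q6 1.336 shift mm [ 2.8  0.3 -0.9] rz deg 0.12 tilt [0.04 0.  ] F [-0.4  0.3 -0.7] grip 0.999 0.0
[223.74477156 189.79811699]
[346.73901481 189.81717549]
```

View pics/w1.png

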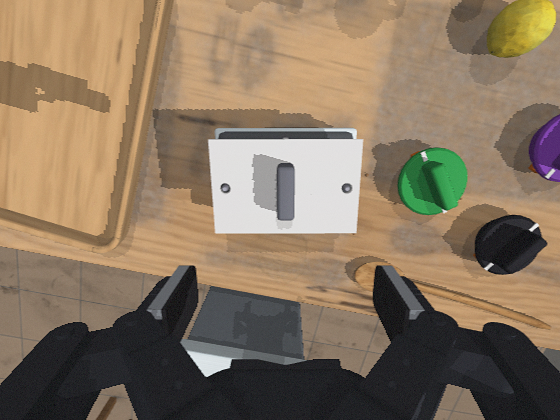

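The pins show at (225,188) and (347,188), within 2 px of the prediction, so the centre is about 2 mm further along tool x and 0.8 mm along tool y. Grasping now.

```bash
python3 -m handwheel '[0.6,0.0045,0.001,0,0,0,0, 0.6,0,0,0.049,0,0,0, 0.6,0,0,0.04,0,0,0, 0.6,0,0,0.03,0,0,0, 0.6,0,0,0.02,0,0,0, 0.6,0,0,0.01,0,0,0, 0,0,0,0,0,0,0, 0,0,0,0,0,0,0, 0,0,0,0,0,0,0, 0,0,0,0,0,0,0, 0,0,0,0,0,0,0, 0,0,0,0,0,0,0]'
```

```text
time_s: 3.15
tcp_pos: [0.4839, 0.0005, 0.1012]
tcp_rot: [3.124, 0.329, 0.002]
wrist_force: [0.3, -0.8, 2.6]
grip_width: 0.001
finger_force: 1.8
```

```bash
python3 - <<'E'
from h import *
import cv2
p=capture("wrist");q=capture("side")
a=cv2.resize(p[150:420,140:420],(400,386));b=cv2.resize(q[190:320,250:380],(386,386))
cv2.imwrite("pics/w2.png",np.hstack([a,b])[:,:,::-1]);print(state())
E
```

```text
{'time_s': 3.25, 'joint_positions': array([-2.28159041e-02,  2.76250991e-01,  1.92541271e+00, -9.22028585e-05,
        9.38411713e-01,  1.33811282e+00]), 'dq': array([-0.0003032 ,  0.00177282,  0.00107963,  0.00137254,  0.00017906,
       -0.00087636]), 'joint_efforts': array([ 1.76911365e-02, -3.25814223e+01, -1.80570549e+01,  1.28480222e-02,
       -2.04700506e-01, -6.07244492e-04]), 'tcp_pos': array([4.83939077e-01, 4.34113002e-04, 1.01147205e-01]), 'tcp_rot': array([3.12403685e+00, 3.29111571e-01, 2.34875797e-03]), 'wrist_force': array([-0.58207477, -0.56781618,  5.72167444]), 'torque': array([-0.03777469,  0.08840467, -0.04748947]), 'finger_force': 2.6655972574345554, 'grip_width': -0.002409927341882167}
```

View pics/w2.png

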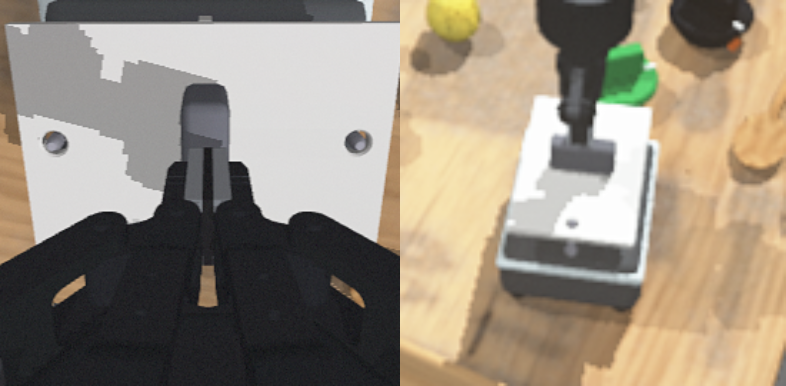

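```bash
python3 - <<'E'
from h import *
s=state();M=R.from_rotvec(s["tcp_rot"]).as_matrix();t=s["tcp_pos"]
f=lambda n,P:np.round((proj(get_calibration(n),P)-((140,150) if n=="wrist" else (250,190)))*(400/280 if n=="wrist" else 386/130),0)
for n in("wrist","side"):
    print(n,"tcp",f(n,t),"tcp+22mm",f(n,t-M[:,2]*.022),"grasp",f(n,t-M[:,2]*.019))
    C=np.array([.4834,.0003,.09]);
    for z in(.006,.035):print(" bar z",z,[f(n,C+M[:,0]*x+[0,0,z]) .tolist() for x in(-.028,.028)])
E
```

```text
wrist tcp [207. 145.] tcp+22mm [207. 170.] grasp [207. 166.]
 bar z 0.006 [[208.0, 198.0], [207.0, 79.0]]
 bar z 0.035 [[208.0, 239.0], [207.0, 102.0]]
side tcp [178. 158.] tcp+22mm [178. 140.] grasp [178. 143.]
 bar z 0.006 [[211.0, 166.0], [146.0, 159.0]]
 bar z 0.035 [[212.0, 142.0], [146.0, 135.0]]
```

```bash
python3 - <<'E'
from h import *
import cv2
s=state();M=R.from_rotvec(s["tcp_rot"]).as_matrix();c=get_calibration("wrist")
print(np.round(c["K"],1).tolist(),np.round(c["pose"],4).tolist(),s["tcp_pos"],s["wrist_force"])
for z in(.07,.085,.099):print(z,[((proj(c,np.array([.4834,.0003,z])+k*M[:,1]*.066)-(140,150))*1.4286).round(0) for k in(-1,1)])
p=capture("wrist");cv2.imwrite("pics/w3.png",cv2.resize(p[180:340,160:400],(780,520),interpolation=cv2.INTER_CUBIC)[:,:,::-1])
E
```

```text
[[301.7, 0.0, 285.1], [0.0, 301.7, 211.5], [0.0, 0.0, 1.0]] [[0.2069, -0.9347, -0.2892, 0.5589], [-0.9784, -0.1973, -0.0623, 0.0166], [0.0012, 0.2958, -0.9552, 0.2672], [0.0, 0.0, 0.0, 1.0]] [4.83939077e-01 4.34113002e-04 1.01147205e-01] [-0.58207477 -0.56781618  5.72167444]
0.07 [array([ 73., 120.]), array([342., 119.])]
0.085 [array([ 63., 132.]), array([352., 131.])]
0.099 [array([ 52., 145.]), array([362., 144.])]
```

View pics/w3.png

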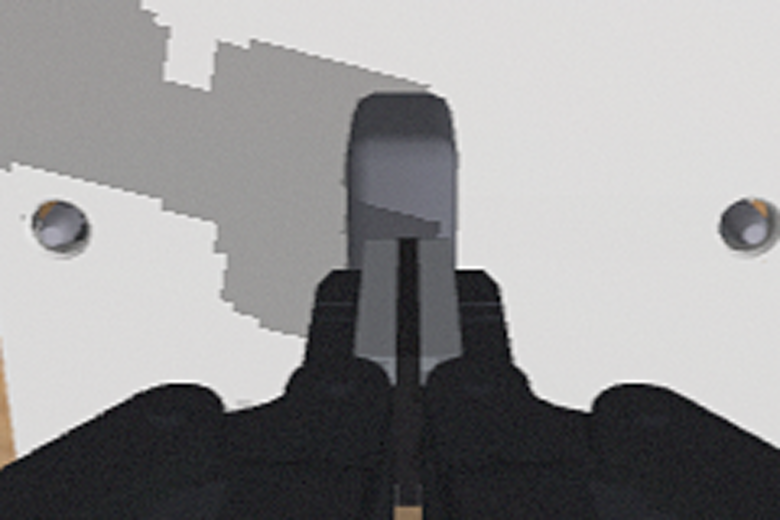

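The tips seem to be shut on top of the bar rather than round it. I'll lift, open fully, and check the opening and picture there.

```bash
python3 -m handwheel '[0,0,0,-0.03,0,0,0, 0,0,0,-0.03,0,0,0, 1,0,0,0,0,0,0, 1,0,0,0,0,0,0, 1,0,0,0,0,0,0]'; python3 -m handwheel '[1,0,0,0,0,0,0, 1,0,0,0,0,0,0, 1,0,0,0,0,0,0]'
python3 - <<'E'
from h import *
import cv2
p=capture("wrist");q=capture("side")
a=cv2.resize(p[150:420,140:420],(400,386));b=cv2.resize(q[190:320,250:380],(386,386))
cv2.imwrite("pics/w4.png",np.hstack([a,b])[:,:,::-1]);todo([.4834,.0003,.101],np.radians(102))
E
```

```text
time_s: 3.8
tcp_pos: [0.4825, 0.0005, 0.1593]
tcp_rot: [-3.124, -0.329, 0.004]
wrist_force: [-0.1, 0.5, -0.2]
grip_width: 0.503
finger_force: 0.0
time_s: 4.1
tcp_pos: [0.4832, 0.0005, 0.1598]
tcp_rot: [-3.124, -0.329, 0.002]
wrist_force: [-0.1, -0.1, 0.0]
grip_width: 0.993
finger_force: 0.0
tcp [0.4833 0.0005 0.1601] t 4.2 q6 1.338 shift mm [ 0.1  0.2 59.1] rz deg 0.03 tilt [0.03 0.  ] F [ 0.6 -0.  -0.3] grip 0.994 0.0
```

View pics/w4.png

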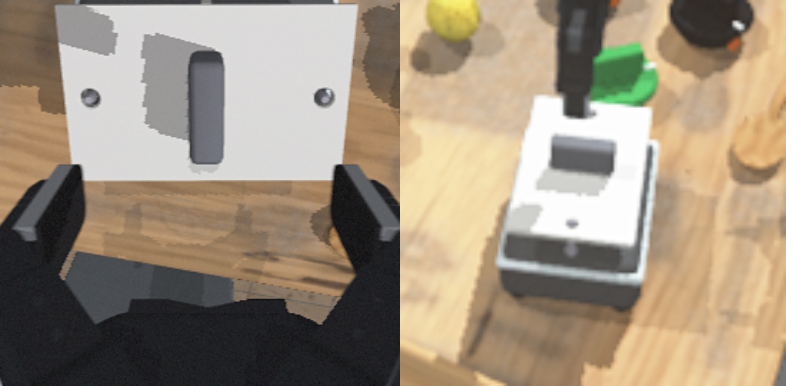

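```bash
python3 - <<'E'
from h import *
s=state();M=R.from_rotvec(s["tcp_rot"]).as_matrix();t=s["tcp_pos"]
for n in("wrist","side"):
  c=get_calibration(n)
  for z in(0,-.013,-.035):
    print(n,z,[((proj(c,t+M@[x,y,z])-((140,150) if n=="wrist" else (250,190)))*(400/280 if n=="wrist" else 386/130)).round(0).tolist() for x in(.011,-.011) for y in(-.0425,.0425)])
E
```

```text
wrist 0 [[104.0, 121.0], [310.0, 121.0], [108.0, 169.0], [307.0, 168.0]]
wrist -0.013 [[97.0, 133.0], [318.0, 133.0], [101.0, 184.0], [314.0, 184.0]]
wrist -0.035 [[81.0, 160.0], [334.0, 159.0], [86.0, 216.0], [329.0, 216.0]]
side 0 [[159.0, 143.0], [174.0, 73.0], [187.0, 146.0], [199.0, 76.0]]
side -0.013 [[160.0, 132.0], [174.0, 62.0], [187.0, 135.0], [200.0, 64.0]]
side -0.035 [[160.0, 112.0], [174.0, 42.0], [188.0, 115.0], [201.0, 45.0]]
```

Both views put the real finger tips about 22 mm behind the reported TCP. The contact on the bar top says the same. So I'll go 22 mm lower than nominal, to TCP z ≈ 0.080.

```bash
python3 -m handwheel '[0.7,0,0,0.03,0,0,0, 0.7,0,0,0.03,0,0,0, 0.7,0,0,0.02,0,0,0, 0.7,0,0,0,0,0,0]'; python3 -m handwheel '[0,0,0,0,0,0,0, 0,0,0,0,0,0,0, 0,0,0,0,0,0,0, 0,0,0,0,0,0,0, 0,0,0,0,0,0,0, 0,0,0,0,0,0,0]'
```

```text
time_s: 4.6
tcp_pos: [0.4812, 0.0005, 0.078]
tcp_rot: [-3.124, -0.329, 0.01]
wrist_force: [-1.0, -0.6, 0.9]
grip_width: 0.698
finger_force: 0.0
time_s: 5.2
tcp_pos: [0.4845, 0.0006, 0.0819]
tcp_rot: [3.124, 0.329, 0.005]
wrist_force: [-1.2, 0.8, 5.6]
grip_width: 0.195
finger_force: 61.9
```

```bash
python3 -m handwheel '[0,0,0,-0.01,0,0,0, 0,0,0,-0.02,0,0,0, 0,0,0,-0.03,0,0,0, 0,0,0,0,0,0,0, 0,0.011,-0.03,0,0,0,0, 0,0.0141,-0.039,0,0,0,0, 0,0.0141,-0.039,0,0,0,0, 0,0.0141,-0.039,0,0,0,0, 0,0.0141,-0.039,0,0,0,0, 0,0.0141,-0.039,0,0,0,0, 0,0.0141,-0.039,0,0,0,0, 0,0.011,-0.03,0,0,0,0, 0,0,0,0,0,0,0, 0,0,0,0,0,0,0]'
python3 - <<'E'
from h import *
import cv2
todo([.518,.316,.003],np.radians(102))
p=capture("side");cv2.imwrite("pics/s5.png",p[:,:,::-1])
E
```

```text
time_s: 6.6
tcp_pos: [0.5255, 0.3101, 0.1391]
tcp_rot: [3.122, 0.331, -0.004]
wrist_force: [-0.5, -1.5, -2.3]
grip_width: 0.191
finger_force: 60.9
tcp [0.5255 0.3101 0.1391] t 6.6 q6 1.874 shift mm [ -5.8  -7.6 136.1] rz deg 0.12 tilt [ 0.15 -0.09] F [-0.5 -1.5 -2.3] grip 0.191 60.9
```

View pics/s5.png

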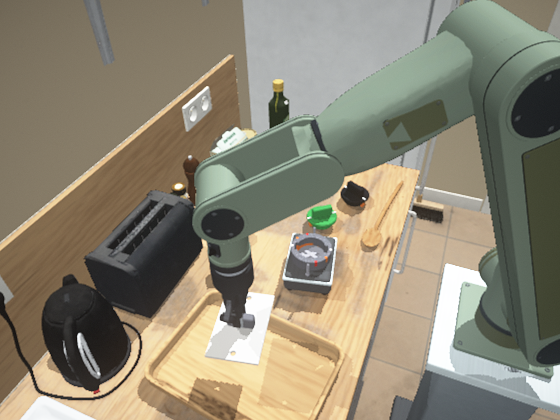

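The side view shows the cover held level above the tray, and the grinder's mouth is free at (312,257). Lowering.

```bash
python3 -m handwheel '[0,-0.006,-0.008,0.03,0,0,0, 0,0,0,0.04,0,0,0, 0,0,0,0.03,0,0,0, 0,0,0,0.02,0,0,0, 0,0,0,0.01,0,0,0, 0,0,0,0.006,0,0,0, 0,0,0,0,0,0,0, 0,0,0,0,0,0,0]'
```

```text
time_s: 7.45
tcp_pos: [0.5197, 0.3169, 0.0055]
tcp_rot: [-3.124, -0.329, -0.003]
wrist_force: [-0.6, -0.6, -1.9]
grip_width: 0.195
finger_force: 60.8
```

```bash
python3 -m handwheel '[0,0,0,0.003,0,0,0, 0,0,0,0.002,0,0,0, 0,0,0,0,0,0,0]'; python3 -m handwheel '[0.6,0,0,0,0,0,0, 0.6,0,0,0,0,0,0, 0.6,0,0,0,0,0,0, 0.6,0,0,0,0,0,0, 0.6,0,0,-0.02,0,0,0, 0.6,0,0,-0.04,0,0,0, 0.6,0,0,-0.05,0,0,0, 0.6,0,0,-0.04,0,0,0, 0.6,0,0,0,0,0,0]'
python3 - <<'E'
from h import *
import cv2
todo([.519,.05,.25],np.radians(102))
p=capture("side");w=capture("wrist");cv2.imwrite("pics/s6.png",np.hstack([cv2.resize(p[220:420,130:360],(400,348)),cv2.resize(w,(400,300))[:348] if 0 else cv2.copyMakeBorder(cv2.resize(w,(400,300)),0,48,0,0,0)])[:,:,::-1])
E
```

```text
time_s: 7.75
tcp_pos: [0.5195, 0.3171, 0.0009]
tcp_rot: [-3.124, -0.329, -0.003]
wrist_force: [-2.0, -1.0, 4.1]
grip_width: 0.196
finger_force: 61.8
time_s: 8.65
tcp_pos: [0.5223, 0.3188, 0.1561]
tcp_rot: [-3.119, -0.329, -0.019]
wrist_force: [-0.1, -0.5, 0.6]
grip_width: 0.602
finger_force: 0.0
tcp [0.5223 0.3188 0.1561] t 8.65 q6 1.89 shift mm [-58.1 261.8 -95.7] rz deg 0.03 tilt [-0.72  0.23] F [-0.1 -0.5  0.6] grip 0.602 0.0
```

View pics/s6.png

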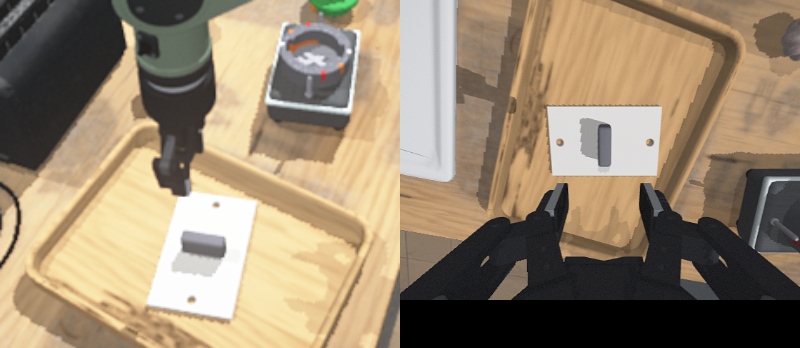

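The cover lies flat in the tray, centred and released. The grinder's marks are visible. Next I'll go over the grinder and measure the marks with colour segmentation.

```bash
python3 -m handwheel '[0.8,-0.013,0.038,-0.012,0,0,0, 0.8,-0.013,0.038,-0.012,0,0,0, 0.8,-0.013,0.038,-0.012,0,0,0, 0.8,-0.013,0.038,-0.012,0,0,0, 0.8,-0.013,0.038,-0.012,0,0,0, 0.8,-0.013,0.038,-0.012,0,0,0, 0.8,-0.013,0.038,-0.012,0,0,0, 0.8,-0.013,0.038,-0.012,0,0,0, 0.8,0,0,0,0,0,0, 0.8,0,0,0,0,0,0, 0.8,0,0,0,0,0,0]'
cat > blobs.py <<'E'
from h import *
import cv2
def blobs(img,col,amin=4):
    h=cv2.cvtColor(img,cv2.COLOR_RGB2HSV);H,S,V=[h[...,i].astype(int) for i in range(3)]
    m={"red":((H<6)|(H>172))&(S>150)&(V>90),"orange":(H>=7)&(H<=20)&(S>150)&(V>120),"white":(S<40)&(V>190)}[col]
    n,_,st,ce=cv2.connectedComponentsWithStats(m.astype(np.uint8))
    return [(ce[i],st[i,4]) for i in range(1,n) if amin<=st[i,4]]
E
python3 - <<'E'
from blobs import *
for n in("wrist","top"):
    c=get_calibration(n);p=capture(n);cv2.imwrite(f"pics/g_{n}.png",p[:,:,::-1])
    todo([.4834,.0003,.25],np.radians(102))
    for col in("white","orange","red"):
        for ce,a in blobs(p,col,3):
            w=px(c,*ce,.09);d=w[:2]-[.4830,.0005]
            if np.hypot(*d)<.09:print(n,col,a,ce.round(1),"r",np.hypot(*d).round(4),"ang",np.degrees(np.arctan2(d[1],d[0])).round(1),w.round(4))
E
```

```text
time_s: 9.85
tcp_pos: [0.4799, -0.0014, 0.2439]
tcp_rot: [-3.123, -0.33, 0.005]
wrist_force: [0.5, -0.0, 0.5]
grip_width: 0.801
finger_force: 0.0
tcp [ 0.4801 -0.0012  0.2441] t 9.9 q6 1.333 shift mm [ 3.5 -0.7 -5.9] rz deg 0.11 tilt [0.14 0.05] F [ 0.2  0.1 -0.2] grip 0.797 0.0
wrist white 796 [310.1 155.2] r 0.0448 ang -25.7 [ 0.5234 -0.0189  0.09  ]
wrist white 33 [283.5 141.7] r 0.0493 ang 12.6 [0.5311 0.0113 0.09  ]
wrist white 875 [273.1 184.9] r 0.0124 ang 84.6 [0.4842 0.0129 0.09  ]
wrist white 5 [341.  180.2] r 0.0619 ang -69.8 [ 0.5043 -0.0576  0.09  ]
wrist white 8 [346.1 190.1] r 0.0675 ang -79.8 [ 0.4949 -0.0659  0.09  ]
wrist white 6 [221.  190.5] r 0.0686 ang 104.1 [0.4663 0.067  0.09  ]
wrist white 149 [232.1 221.5] r 0.0697 ang 135.2 [0.4335 0.0496 0.09  ]
wrist white 28 [283.5 231.1] r 0.0498 ang -168.8 [ 0.4341 -0.0092  0.09  ]
wrist orange 28 [310.8 150.2] r 0.0493 ang -22.5 [ 0.5285 -0.0184  0.09  ]
wrist orange 65 [283.7 150.4] r 0.0405 ang 12.5 [0.5225 0.0092 0.09  ]
wrist orange 218 [270.6 208.5] r 0.0274 ang 159.0 [0.4574 0.0103 0.09  ]
wrist orange 23 [258.3
[... 192 characters left out ...]
cp [ 0.4802 -0.0011  0.2443] t 9.95 q6 1.333 shift mm [ 3.4 -0.7 -5.7] rz deg 0.13 tilt [0.12 0.04] F [ 0.4 -0.  -0.2] grip 0.801 0.0
top white 70 [282.  239.8] r 0.078 ang -86.5 [ 0.4878 -0.0774  0.09  ]
top white 18 [254.8 246.7] r 0.0132 ang -176.5 [ 4.698e-01 -3.000e-04  9.000e-02]
top white 39 [247.3 250.1] r 0.0302 ang 137.8 [0.4607 0.0208 0.09  ]
top white 4 [257.8 260. ] r 0.0513 ang -170.1 [ 0.4325 -0.0083  0.09  ]
top white 3 [276. 260.] r 0.079 ang -130.7 [ 0.4315 -0.0594  0.09  ]
top white 3 [255. 265.] r 0.0642 ang -179.1 [ 0.4188 -0.0005  0.09  ]
top white 5 [243.  267.8] r 0.0784 ang 155.4 [0.4117 0.0331 0.09  ]
top white 3 [238. 269.] r 0.0878 ang 147.9 [0.4086 0.0471 0.09  ]
```

The mark midpoints agree to 0.2 mm: grinder centre (0.4825, 0.0010), yaw 12.0°. Now over the lid.

```bash
python3 -m handwheel '[1,-0.012,0.039,0,0,0,0, 1,-0.012,0.039,0,0,0,0, 1,-0.012,0.039,0,0,0,0, 1,-0.012,0.039,0,0,0,0, 1,-0.012,0.039,0,0,0,0, 1,-0.012,0.039,0,0,0,0, 1,-0.012,0.039,0,0,0,0, 1,-0.012,0.039,0,0,0,0, 1,0,0,0,0,0,8, 1,0,0,0,0,0,8, 1,0,0,0,0,0,8, 1,0,0,0,0,0,8, 1,0,0,0,0,0,8, 1,0,0,0,0,0,0, 1,0,0,0,0,0,0, 1,0,0,0,0,0,0]'
python3 - <<'E'
from blobs import *
c=get_calibration("wrist");p=capture("wrist");cv2.imwrite("pics/l_wrist.png",p[:,:,::-1])
W=[]
for ce,a in blobs(p,"white",3):
    w=px(c,*ce,.03);d=w[:2]-[.4504,-.3250]
    if np.hypot(*d)<.07:print(a,ce.round(1),"r",np.hypot(*d).round(4),"ang",np.degrees(np.arctan2(d[1],d[0])).round(1),w.round(4))
g=cv2.cvtColor(p,cv2.COLOR_RGB2GRAY);u,v=proj(c,[.4504,-.325,.03]).astype(int)
n,l,st,ce=cv2.connectedComponentsWithStats((g<70).astype(np.uint8))
print(u,v,l[v,u],st[l[v,u]])
todo([.4504,-.325,.2],np.radians(62))
E
```

```text
time_s: 11.55
tcp_pos: [0.4519, -0.3269, 0.2452]
tcp_rot: [-3.049, 0.755, 0.001]
wrist_force: [-0.3, -0.2, 0.9]
grip_width: 0.998
finger_force: 0.0
40 [284.5 150.5] r 0.0399 ang -27.3 [ 0.4858 -0.3433  0.03  ]
18 [284.3 212.1] r 0.0404 ang 151.2 [ 0.415  -0.3055  0.03  ]
284 182 24 [ 250  146   69   67 3572]
tcp [ 0.4519 -0.327   0.2453] t 11.6 q6 1.41 shift mm [-2.2 -1.1 45.3] rz deg 0.16 tilt [ 0.01 -0.  ] F [-0.3  0.7  0.1] grip 1.0 0.0
```

Lid centre is (0.4504, -0.3246), yaw -28.1°, with pointer radius 40 mm. Consistent, so I'll grasp it.

```bash
python3 -m handwheel '[0.8,-0.0024,-0.0014,0.03,0,0,0, 0.7,0,0,0.05,0,0,0, 0.7,0,0,0.05,0,0,0, 0.7,0,0,0.05,0,0,0, 0.7,0,0,0.033,0,0,0, 0.7,0,0,0.015,0,0,0, 0.7,0,0,0.004,0,0,0, 0.7,0,0,0,0,0,0, 0.7,0,0,0,0,0,0]'; python3 -m handwheel '[0,0,0,0,0,0,0, 0,0,0,0,0,0,0, 0,0,0,0,0,0,0, 0,0,0,0,0,0,0, 0,0,0,0,0,0,0]'
```

```text
time_s: 12.5
tcp_pos: [0.4511, -0.3257, 0.0146]
tcp_rot: [3.048, -0.759, 0.004]
wrist_force: [0.2, 0.5, 0.5]
grip_width: 0.704
finger_force: 0.0
time_s: 13.0
tcp_pos: [0.4507, -0.3252, 0.0143]
tcp_rot: [3.048, -0.759, 0.002]
wrist_force: [-0.5, 1.2, 5.0]
grip_width: 0.197
finger_force: 59.8
```

```bash
python3 -m handwheel '[0,0,0,-0.02,0,0,0, 0,0,0,-0.04,0,0,0, 0,0,0,-0.04,0,0,0, 0,0,0,-0.036,0,0,0, 0,-0.0156,-0.0379,0,0,0,0, 0,-0.0156,-0.0379,0,0,0,0, 0,-0.0156,-0.0379,0,0,0,0, 0,-0.0156,-0.0379,0,0,0,0, 0,-0.0156,-0.0379,0,0,0,0, 0,-0.0156,-0.0379,0,0,0,0, 0,-0.0156,-0.0379,0,0,0,0, 0,-0.0156,-0.0379,0,0,0,0, 0,0,0,0,0,0,-8, 0,0,0,0,0,0,-8, 0,0,0,0,0,0,-8, 0,0,0,0,0,0,-8, 0,0,0,0,0,0,-8, 0,0,0,0,0,0,0, 0,0,0,0,0,0,0]'
python3 - <<'E'
from blobs import *
todo([.4827,.0007,.115],np.radians(102.1))
c=get_calibration("wrist");p=capture("wrist");s=state();cv2.imwrite("pics/h_wrist.png",p[:,:,::-1])
M=R.from_rotvec(s["tcp_rot"]).as_matrix()
zp=s["tcp_pos"][2]-.0143+.03
for ce,a in blobs(p,"white",8):
    t=M.T@(px(c,*ce,zp)-s["tcp_pos"])
    if abs(t[0])<.07 and abs(t[1])<.07: print("ptr?",a,ce.round(1),"in tool mm",(t*1000).round(1))
for col in("white","orange","red"):
  for ce,a in blobs(p,col,8):
    w=px(c,*ce,.09);d=w[:2]-[.4825,.001]
    if np.hypot(*d)<.07:print(col,a,ce.round(1),"r",np.hypot(*d).round(4),"ang",np.degrees(np.arctan2(d[1],d[0])).round(1))
E
```

```text
time_s: 14.9
tcp_pos: [0.4818, 0.0013, 0.1491]
tcp_rot: [3.125, 0.325, -0.001]
wrist_force: [0.5, -1.3, -1.6]
grip_width: 0.192
finger_force: 59.3
tcp [0.4818 0.0013 0.1491] t 14.9 q6 1.343 shift mm [ 0.7  0.7 34.1] rz deg -0.23 tilt [ 0.04 -0.  ] F [ 0.5 -1.3 -1.6] grip 0.192 59.3
ptr? 1693 [303.3 162. ] in tool mm [ 55.8   9.1 -15.7]
ptr? 80 [285.5 156.4] in tool mm [ 58.6   0.3 -15.7]
ptr? 199 [276.7 174.8] in tool mm [ 49.4  -4.1 -15.7]
ptr? 263 [285.  193.5] in tool mm [ 39.7  -0.  -15.7]
ptr? 22 [363.4 205.4] in tool mm [ 33.3  40.6 -15.7]
ptr? 130 [200.7 248.3] in tool mm [  9.3 -45.7 -15.7]
white 1693 [303.3 162. ] r 0.0467 ang -4.6
white 80 [285.5 156.4] r 0.0489 ang 11.9
white 199 [276.7 174.8] r 0.0358 ang 22.5
white 263 [285.  193.5] r 0.0207 ang 13.1
white 22 [363.4 205.4] r 0.0614 ang -67.7
orange 57 [323.5 167.1] r 0.0498 ang -22.8
orange 78 [286.2 166.6] r 0.0414 ang 11.1
red 52 [345.9 198.1] r 0.0495 ang -58.0
```

The held lid's pointer is at tool (39.7, 0.0) mm, so it is centred, and the mark checks agree. Descending gently.

```bash
python3 -m handwheel '[0,0.0007,0.0007,0.015,0,0,-0.2, 0,0,0,0.015,0,0,0, 0,0,0,0.008,0,0,0, 0,0,0,0,0,0,0, 0,0,0,0.004,0,0,0, 0,0,0,0.004,0,0,0, 0,0,0,0.004,0,0,0, 0,0,0,0,0,0,0]'
```

```text
time_s: 15.75
tcp_pos: [0.4827, 0.0008, 0.099]
tcp_rot: [-3.124, -0.334, 0.001]
wrist_force: [0.3, -0.6, -2.5]
grip_width: 0.197
finger_force: 59.3
```

The lugs are inside the gaps with no contact. Continuing.

```bash
python3 -m handwheel '[0,0,0,0.004,0,0,0, 0,0,0,0.004,0,0,0, 0,0,0,0.004,0,0,0, 0,0,0,0.003,0,0,0, 0,0,0,0.002,0,0,0, 0,0,0,0,0,0,0]'
```

```text
time_s: 16.35
tcp_pos: [0.4831, 0.0008, 0.0824]
tcp_rot: [3.124, 0.335, 0.0]
wrist_force: [-0.5, -0.0, -1.7]
grip_width: 0.195
finger_force: 59.3
```

```bash
python3 -m handwheel '[0,0,0,0.001,0,0,0, 0,0,0,0.001,0,0,0, 0,0,0,0,0,0,0, 0,0,0,0,0,0,0]'
```

```text
time_s: 16.75
tcp_pos: [0.4831, 0.0008, 0.0823]
tcp_rot: [3.123, 0.335, 0.002]
wrist_force: [-3.7, -0.3, 13.6]
grip_width: 0.197
finger_force: 61.4
```

Fully seated (13.6 N contact at the expected height). Ease off 1 mm and twist clockwise (tool +z) by 35°.

```bash
python3 -m handwheel '[0,0,0,-0.001,0,0,0, 0,0,0,0,0,0,0, 0,0,0,0,0,0,4, 0,0,0,0,0,0,5, 0,0,0,0,0,0,5, 0,0,0,0,0,0,5, 0,0,0,0,0,0,5, 0,0,0,0,0,0,5, 0,0,0,0,0,0,4, 0,0,0,0,0,0,2, 0,0,0,0,0,0,0, 0,0,0,0,0,0,0, 0,0,0,0,0,0,0]'
python3 - <<'E'
from blobs import *
todo([.4828,.0007,.0823],np.radians(67))
c=get_calibration("wrist");p=capture("wrist");s=state();t=capture("side");print(s["torque"],s["dq"].round(3))
M=R.from_rotvec(s["tcp_rot"]).as_matrix()
for col in("white","orange","red"):
  for ce,a in blobs(p,col,8):
    for z in(.09,.098):
      w=px(c,*ce,z);d=w[:2]-[.4825,.001]
      if .03<np.hypot(*d)<.06:print(col,z,a,ce.round(1),"r",np.hypot(*d).round(4),"ang",np.degrees(np.arctan2(d[1],d[0])).round(1))
cv2.imwrite("pics/f.png",np.hstack([cv2.resize(p[130:340,180:390],(400,400),interpolation=cv2.INTER_CUBIC),cv2.resize(t[200:330,250:380],(400,400),interpolation=cv2.INTER_CUBIC)])[:,:,::-1])
E
```

```text
time_s: 18.05
tcp_pos: [0.4838, 0.0011, 0.0823]
tcp_rot: [-3.08, 0.619, -0.003]
wrist_force: [-0.6, 1.7, 6.1]
grip_width: 0.194
finger_force: 60.5
tcp [0.4838 0.0011 0.0823] t 18.05 q6 1.945 shift mm [-0.8  0.8  0. ] rz deg 0.28 tilt [-0.1   0.05] F [-0.6  1.7  6.1] grip 0.194 60.5
[0.15847768 0.26960274 0.23984652] [ 0.    -0.001  0.001  0.001  0.     0.002]
white 0.09 2905 [299.9 168.6] r 0.0528 ang -30.0
white 0.098 2905 [299.9 168.6] r 0.054 ang -29.5
white 0.09 114 [234.1 189.8] r 0.0499 ang 12.1
white 0.098 114 [234.1 189.8] r 0.0507 ang 9.6
white 0.09 240 [284.5 193.5] r 0.0389 ang -20.6
white 0.098 240 [284.5 193.5] r 0.0409 ang -20.7
white 0.098 8 [371. 192.] r 0.0597 ang -68.6
white 0.09 20 [263.9 337.8] r 0.0567 ang 142.3
white 0.098 20 [263.9 337.8] r 0.05 ang 141.1
orange 0.09 141 [287.5 171.7] r 0.0507 ang -22.9
orange 0.098 141 [287.5 171.7] r 0.0521 ang -22.9
red 0.09 122 [340.3 189.5] r 0.05 ang -57.5
red 0.098 122 [340.3 189.5] r 0.0507 ang -55.0
```

View pics/f.png

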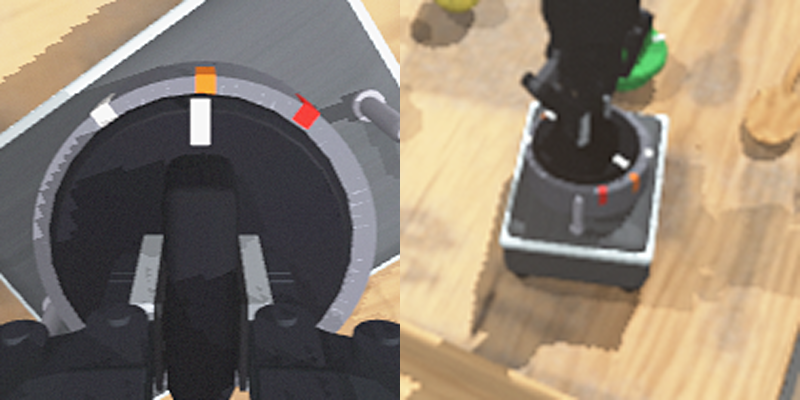

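The wrist view shows the lid's white pointer (200,120) right under the orange mark (205,80). It is seated flush, gripped at 60 N and still. Handing in.

```bash
python3 -c "
from rig import *
print(hand_in())"
```

```text
the job is handed in; nothing more can be done
None
```

The job is handed in at about 18 s: the cover lies flat in the tray, and the lid is seated and held at the orange mark, about 33–35° clockwise, gripped at 60 N; the rig returned no verdict.

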